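# Move the seasonings to the new rack in the same order

### The arm

A 7-joint arm with a two-finger parallel gripper is mounted at the origin on a cart in front of the work surface, level with it; the furniture and walls round the work are solid. World frame = base frame: x ahead of the robot, y to its left, z up, the work surface at z = 0. Lengths are in m, angles in degrees, forces in N, time in s.
With the tool pointing down it reaches from about 0.425 to 0.875 m from the base axis. Payload 4.7 kg.
Tool frame: the origin (TCP) lies midway between the tips of the shut fingers; the grasp point (between the pads) lies 19 mm behind it (env.grip_point_offset is the distance from the TCP to the grasp point, in m); z points along the fingers, y is the line along which they close (so a half turn about z gives the same grasp; the last joint's range is limited). The gripper opens to 87 mm and grips with 3 to 60 N. Pads are 19 mm wide; open, the fingers measure 117 mm over their backs; the gripper's body (75 mm by 190 mm) begins 51 mm behind the grasp point.
Start: joints at [71.454, 18.392, -4.016, 83.108, 1.295, 78.541, -3.26], TCP at [0.215, -0.613, 0.223] pointing down, gripper open.
Joint ranges: [-163.93, 163.93], [-17.29, 119.83], [-79.2, 71.16], [3.27, 140.29], [-89.18, 269.18], [5.43, 117.66], [-154.24, 154.24]. Speed limits (degrees/s): [147.25, 147.25, 180, 180, 180, 180, 180].

### API

Orientations are given as [roll, pitch, yaw] about the fixed x, y, z axes, in that order (R = Rz(yaw) Ry(pitch) Rx(roll)).
In Python, from cell import env gives the robot as it stands.
- The arm moves only by the shell command python3 -m jog 'ROWS' [FORCE]. ROWS is JSON, a list of rows, each a list of 7 numbers: the shift along the tool's x, y, z in m, then the turn, a rotation vector about the tool's x, y, z in rad, then the finger opening in m, from 0 to 0.087. A call has 1 to 12 rows; each row shifts and turns the commanded pose from where the row before left it, along the tool's axes as they then stand; what a row does not reach is not made up. A row lasts 1/12 s, in which the tool goes at most 41.7 mm and 7.16 degrees, less where a joint would pass 70% of its speed; a pose out of reach is approached as far as the arm can. A call is refused whole if a number of a shift passes 0.0417 or a number of a turn 0.125, either way. A call with a gripper value outside its range is refused whole. The fingers move at their own pace and stop on an object; FORCE is the grip in N (left out, the last holds). Time passes only in rows, so rows that do not move let the fingers close. It gives the time, the measured TCP pose, the force, the opening and the grip force at its end, in the units of the state.
- env.get_obs(): the state, without advancing time (a new reading comes with each control period).
- env.read_camera(name): name is "side" or "top"; returns the picture (420x560x3 uint8, blue, green, red); there is no depth.
- env.get_calibration(name): a dict with "fov_y" (degrees; the focal length in pixels is half the picture's height over the tangent of half this angle, whatever the lens; pixels are square), "cx", "cy" (the principal point, pixels), "k1" (the pictures are not rectified: a ray, as slopes to the right and down, at radius r is drawn at 1 + k1 r^2 times it, then the intrinsics apply), "pose" (4x4, takes a point from camera to world coordinates). Camera axes: x right, y up, looking along -z (the intrinsics and any distortion apply to the point x, -y, -z); pixel columns grow to the right and rows downward; lengths in m; the calibration is good to about 2 mm. A picture is of the moment at which its call begins. get_calibration takes no time and is no camera call.
- env.sign_off(): hands the job in; it is judged then, once.
The state is a dict: "time_s": time; "qpos": joint angles; "joint_velocities": joint speeds; "effort": joint torques, N m; "tool_pos": TCP position; "tool_rot": TCP orientation; "force": force on the tool from outside, world axes, zero at the start; "wrist_torque": the same for the moment, N m; "grip_width": finger opening in m; "grasp_force": force on a finger pad.
Only numpy, scipy, OpenCV 4.12 (cv2) and the standard library are available. Lean on these libraries where they do the work, as an engineer would, in place of code of your own. Each camera call takes 0.05 s, during which the arm holds its last target. There are 200 camera calls.

### The job

The old grey rack is to be washed: move its four seasonings, one by one, into the wire rack, one upright in each place and in the same left-to-right order as they stand now, because the cook reaches for them without looking. Set each one down gently on the board without tipping any over, and leave the teaspoon between the racks where it lies.

Things in the scene. Friction and masses are not known exactly. Their poses are not given: they have to be found in the camera images.
- wire_rack: new rack: wooden board 86 x 284 mm with a steel wire gallery, fixed, empty at the start. Origin: centre of its underside; x points away from the robot, y along the row to the robot's left. Four places, centres at x = 0, y = +99, +33, -33, -99 mm, each 62 mm along the row and 68 mm across inside the wires. Board top, where things stand, 12 mm and tops of all wires 42 mm above the origin
- red_cap_jar: spice jar with a bright red cap and brownish label, 45 mm across, 106 mm high, 0.11 kg. Origin: centre of its underside, z up the jar. Straight sides 42 mm wide up to the cap, which begins 85 mm up; grasp it across, 55 to 80 mm above the underside
- dark_cap_jar: spice jar with a black-brown cap and green label, 44 mm across, 105 mm high, 0.11 kg. Origin: centre of its underside, z up the jar. Straight sides 42 mm wide up to the cap, which begins 85 mm up; grasp it across, 55 to 80 mm above the underside
- salt_shaker: salt shaker, clear and white below with a grey metal top, 44 mm across, 90 mm high, 0.10 kg. Origin: centre of its underside, z up. About 44 mm wide up to 65 mm, narrowing above to 34 mm; grasp it across, about 58 mm above the underside
- pepper_mill: dark wooden pepper mill with a small steel knob on top, 44 mm across at the foot, 116 mm high, 0.14 kg. Origin: centre of its underside, z up. Foot 44 mm wide up to 34 mm; straight waist 36 mm wide from 42 to 86 mm; head 42 mm wide above; grasp it across the waist, about 68 mm above the underside
- terracotta_cup: brown-red open cup of the old rack, where the red-capped jar stands at the start; 64 mm wide, 58 mm inside, 30 mm high. Origin: centre of its underside, 8 mm over the worktop; cup floor 12 mm and rim 38 mm over the worktop. x points away from the robot, y along the row of cups to the robot's left. The four cups are fixed 66 mm apart in a grey tray, in any order, left or right of the middle
- green_cup: green open cup of the old rack, where the dark-capped jar stands at the start; 64 mm wide, 58 mm inside, 30 mm high. Origin: centre of its underside, 8 mm over the worktop; cup floor 12 mm and rim 38 mm over the worktop. x points away from the robot, y along the row of cups to the robot's left. The four cups are fixed 66 mm apart in a grey tray, in any order, left or right of the middle
- white_cup: white open cup of the old rack, where the salt shaker stands at the start; 64 mm wide, 58 mm inside, 30 mm high. Origin: centre of its underside, 8 mm over the worktop; cup floor 12 mm and rim 38 mm over the worktop. x points away from the robot, y along the row of cups to the robot's left. The four cups are fixed 66 mm apart in a grey tray, in any order, left or right of the middle
- blue_cup: blue open cup of the old rack, where the pepper mill stands at the start; 64 mm wide, 58 mm inside, 30 mm high. Origin: centre of its underside, 8 mm over the worktop; cup floor 12 mm and rim 38 mm over the worktop. x points away from the robot, y along the row of cups to the robot's left. The four cups are fixed 66 mm apart in a grey tray, in any order, left or right of the middle
- teaspoon: teaspoon with a red handle, 132 x 26 x 11 mm, lying between the two racks along x, a bystander: not to be knocked away. Origin: middle of its underside
Mind the look-alikes: they are no part of the job. What is shaped like the dark_cap_jar but pink is not meant.

How it is judged:
By the outcome, as a careful person would: the job done as asked, in the order asked, and still so for the second after the job is handed in, with the robot touching nothing.
It also fails if it takes over 115 s, if anything falls off the work surface, if the arm or the gripper's body presses on something with over 40 N, if the wrist force passes 120 N, or if a joint passes its speed limit or range.

## Working session

There is one attempt and no reset: what is moved stays moved. The work goes in short steps, Python scripts to look and compute and a shell command to move; the robot and the scene stay as the last step left them, time stands still between calls to the robot, and variables do not carry over. Pictures are saved under pics/ and viewed, at most 14 in all, crops included, and the job is handed in when it is done.

```bash
mkdir -p pics; ls; python3 - <<'E'
from cell import env
import cv2
for n in("side","top"):
    cv2.imwrite(f"pics/{n}0.png",env.read_camera(n)); c=env.get_calibration(n); print(n,c)
o=env.get_obs(); print(o["time_s"],o["tool_pos"],o["tool_rot"],o["grip_width"],env.grip_point_offset)
E
```

```text
pics
side {'fov_y': 54.69209929245908, 'cx': 277.7281879790306, 'cy': 203.11943497582197, 'k1': -0.06802094628558379, 'pose': array([[-0.99967693, -0.02394158, -0.008535  ,  0.45381279],
       [ 0.00676424, -0.57427672,  0.81863331,  0.84770913],
       [-0.02450083,  0.8183111 ,  0.57425313,  0.64314452],
       [ 0.        ,  0.        ,  0.        ,  1.        ]])}
top {'fov_y': 43.014160456273245, 'cx': 276.38423794587754, 'cy': 215.89071991090017, 'k1': -0.03723079165927196, 'pose': array([[ 0.00263488,  0.98419294, -0.17707995,  0.25006681],
       [-0.9998057 ,  0.00605201,  0.0187598 ,  0.00771622],
       [ 0.01953496,  0.17699611,  0.98401766,  1.32921739],
       [ 0.        ,  0.        ,  0.        ,  1.        ]])}
0.1 [ 0.21524028 -0.61278646  0.2215471 ] [-1.79898936e+02  5.37039579e-03  1.93608909e+01] 0.08732842737280107 0.0187
```

View pics/side0.png

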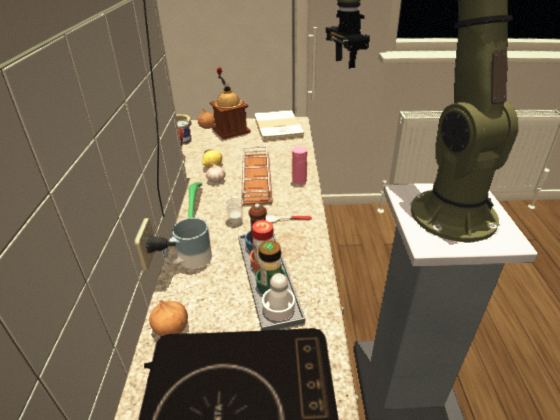

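View pics/top0.png

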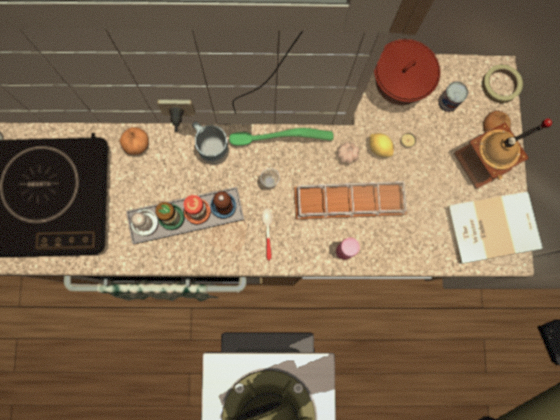

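The side view shows the salt, dark, red and pepper row at about (278,290), (270,265), (262,240) and (257,222). The top view shows the same four from left to right at (143,222), (168,212), (195,207) and (222,203). The spoon is at (268,232), the wire rack spans (297..403, 185..217), and the pink decoy is at (348,248).

```bash
cat > h.py <<'E'
from cell import env
import cv2, numpy as np
def cal(n):
    c=env.get_calibration(n); f=210/np.tan(np.radians(c["fov_y"]/2)); return c,f
def ray(n,u,v):
    c,f=cal(n); x=(u-c["cx"])/f; y=(v-c["cy"])/f; rd=np.hypot(x,y); r=rd
    for _ in range(20): r=rd/(1+c["k1"]*r*r)
    s=r/rd if rd else 1; P=c["pose"]; d=P[:3,:3]@np.array([x*s,-y*s,-1]); return P[:3,3],d
def onz(n,u,v,z):
    o,d=ray(n,u,v); return (o+d*(z-o[2])/d[2])
def proj(n,p):
    c,f=cal(n); P=c["pose"]; q=P[:3,:3].T@(np.array(p)-P[:3,3]); x,y=q[0]/-q[2],-q[1]/-q[2]; k=1+c["k1"]*(x*x+y*y)
    return np.array([c["cx"]+f*x*k,c["cy"]+f*y*k])
def crop(n,u0,v0,u1,v1,k,name):
    im=env.read_camera(n); cv2.imwrite(f"pics/{name}.png",cv2.resize(im[v0:v1,u0:u1],None,fx=k,fy=k,interpolation=cv2.INTER_CUBIC)); return im
E
python3 - <<'E'
from h import *
im=env.read_camera("top")
a=cv2.resize(im[180:260,120:280],None,fx=5,fy=5,interpolation=cv2.INTER_CUBIC)[:300]
a=cv2.resize(im[182:242,120:250],None,fx=6,fy=6,interpolation=cv2.INTER_CUBIC)
b=cv2.resize(im[175:225,285:415],None,fx=6,fy=6,interpolation=cv2.INTER_CUBIC)[:240+0]
b=cv2.resize(im[178:218+3,285:415],None,fx=6,fy=6,interpolation=cv2.INTER_CUBIC)[:240]
cv2.imwrite("pics/c1.png",np.vstack([a,b]))
s=env.read_camera("side")
cv2.imwrite("pics/c2.png",cv2.resize(s[140:330,200:330],None,fx=3,fy=3,interpolation=cv2.INTER_CUBIC))
E
```

```text
(no output)
```

View pics/c1.png

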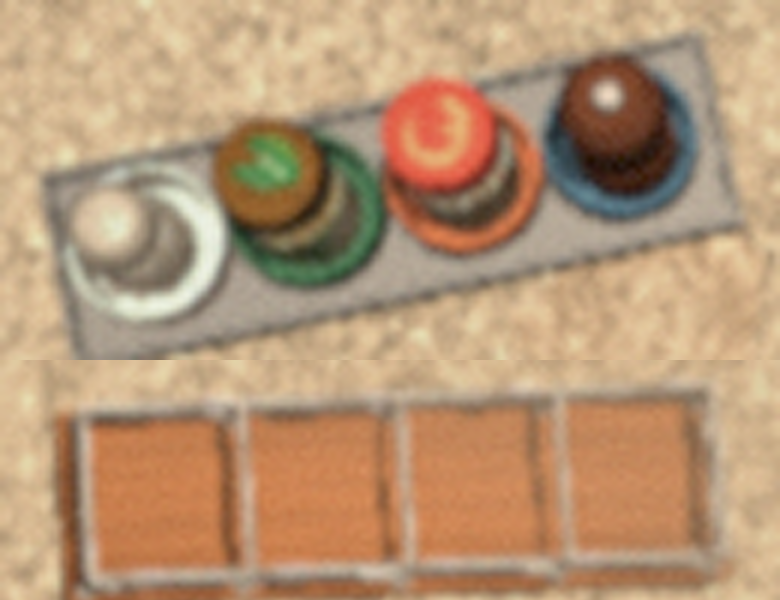

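View pics/c2.png

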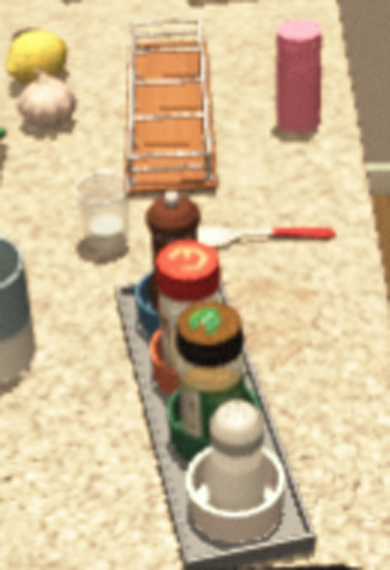

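The crop shows all four items upright in their cups. The cup rims are at about (145,242), (308,208), (463,174) and (620,140) in crop pixels. The gallery dividers are at x ≈ 85, 244, 404, 562 and 712, and the rack is empty.

```bash
python3 - <<'E'
from h import *
np.set_printoptions(precision=4,suppress=True)
A=lambda x,y:(120+(x+.5)/6-.5,182+(y+.5)/6-.5)
B=lambda x,y:(285+(x+.5)/6-.5,178+(y-360+.5)/6-.5)
for n,t,zt,r in [("salt",(107,224),.092,(145,242)),("dark",(269,173),.117,(308,208)),("red",(440,134),.118,(463,174)),("pep",(606,95),.128,(620,140))]:
    print(n,"item",onz("top",*A(*t),zt)[:2],"cup",onz("top",*A(*r),.038)[:2])
top=[onz("top",*B(*p),.041)[:2] for p in[(85,412),(240,407),(402,400),(560,393),(712,390)]]
bot=[onz("top",*B(*p),.041)[:2] for p in[(95,580),(248,573),(407,567),(565,562),(712,555)]]
m=(np.array(top)+bot)/2; print(m, np.array(top)-bot)
c=m.mean(0); d=m[1]-m[4]; print("centre",c,"row yaw",np.degrees(np.arctan2(-d[0],d[1])))
C=lambda n,x,y:(200+(x+.5)/3-.5,140+(y+.5)/3-.5)
for n,p,z in[("salt",(237,415),.095),("dark",(211,320),.117),("red",(190,255),.118),("pep",(172,198),.128),("pinkbase",(298,125),0)]:
    print("side",n,onz("side",*C(n,*p),z)[:2])
print("glass base",onz("side",*C(0,105,240),0)[:2],"spoon",onz("top",268,232,0.005)[:2],"pink top",onz("top",348,243,.105)[:2])
E
```

```text
salt item [0.4635 0.3108] cup [0.4654 0.3082]
dark item [0.4795 0.2433] cup [0.4799 0.2422]
red item [0.495  0.1779] cup [0.4945 0.1792]
pep item [0.5086 0.1134] cup [0.5091 0.1151]
[[ 0.5217 -0.0741]
 [ 0.5247 -0.1377]
 [ 0.5279 -0.2043]
 [ 0.5309 -0.2701]
 [ 0.5335 -0.3327]] [[ 0.0707  0.0038]
 [ 0.07    0.0023]
 [ 0.0706  0.0005]
 [ 0.0716 -0.0002]
 [ 0.0701 -0.0028]]
centre [ 0.5277 -0.2038] row yaw 2.5910121640725072
side salt [0.4619 0.3095]
side dark [0.4778 0.2446]
side red [0.493  0.1765]
side pep [0.507  0.1212]
side pinkbase [ 0.3992 -0.1795]
glass base [0.5767 0.0016] spoon [0.4471 0.0034] pink top [ 0.4075 -0.1821]
```

```bash
cat > d.py <<'E'
import sys
from h import *
from scipy.spatial.transform import Rotation as R
def d(x,y,z,yaw):
    "remaining tool-axis shift (mm) and turn (rad) to TCP target; shift is for before and after turning"
    o=env.get_obs(); r=R.from_euler("xyz",o["tool_rot"],degrees=True); t=R.from_euler("xyz",[180,0,yaw],degrees=True)
    e=np.array([x,y,z])-o["tool_pos"]
    print("now",np.round(o["tool_pos"],4),np.round(o["tool_rot"],2),"shift mm",np.round(r.inv().apply(e)*1e3,1),"turn",np.round((r.inv()*t).as_rotvec(),4),"shift after turn",np.round(t.inv().apply(e)*1e3,1),"F",np.round(o["force"],1),"w",round(float(o["grip_width"]),4),"t",round(o["time_s"],1))
d(*map(float,sys.argv[1:5]))
E
python3 -m jog '[[0.015,-0.008,0,0,0,0,0.087],[0.031,-0.0167,0,0,0,0,0.087],[0.031,-0.0167,0,0,0,0,0.087],[0.031,-0.0167,0,0,0,0,0.087],[0.031,-0.0167,0,0,0,0,0.087],[0.031,-0.0167,0,0,0,0,0.087],[0.031,-0.0167,0,0,0,0,0.087],[0.031,-0.0167,0,0,0,0,0.087],[0.031,-0.0167,0,0,0,0,0.087],[0.031,-0.0167,0,0,0,0,0.087],[0.031,-0.0167,0,0,0,0,0.087],[0.031,-0.0167,0,0,0,0,0.087]]' 20
python3 -m jog '[[0,0,0,0,0,-0.06,0.087],[0,0,0,0,0,-0.12,0.087],[0,0,0,0,0,-0.12,0.087],[0,0,0,0,0,-0.12,0.087],[0,0,0,0,0,-0.12,0.087],[0,0,0,0,0,-0.12,0.087],[0,0,0,0,0,-0.12,0.087],[0,0,0,0,0,-0.12,0.087],[0,0,0,0,0,-0.12,0.087],[0,0,0,0,0,-0.12,0.087],[0,0,0,0,0,-0.12,0.087],[0,0,0,0,0,-0.12,0.087]]'
python3 d.py .5083 .114 .18 102.9
```

```text
time_s: 1.2
tool_pos: [0.4885, -0.313, 0.2225]
tool_rot: [180.0, 0.0, 19.3]
force: [-0.2, -0.4, 0.5]
grip_width: 0.0872
grasp_force: 0.0
time_s: 2.2
tool_pos: [0.4876, -0.3144, 0.2224]
tool_rot: [-180.0, -0.0, 98.8]
force: [0.2, 0.4, 0.7]
grip_width: 0.0868
grasp_force: 0.0
now [ 0.4876 -0.3144  0.2224] [-1.7998e+02 -1.0000e-02  9.8760e+01] shift mm [420.2  85.7  42.4] turn [-0.0003 -0.0002 -0.0723] shift after turn [412.9 115.8  42.4] F [0.2 0.4 0.7] w 0.0868 t 2.2
```

```bash
python3 -m jog '[[0,0,0,0,0,-0.0723,0.087],[0.020,0.0056,0,0,0,0,0.087],[0.037,0.0104,0,0,0,0,0.087],[0.037,0.0104,0,0,0,0,0.087],[0.037,0.0104,0,0,0,0,0.087],[0.037,0.0104,0,0,0,0,0.087],[0.037,0.0104,0,0,0,0,0.087],[0.037,0.0104,0,0,0,0,0.087],[0.037,0.0104,0,0,0,0,0.087],[0.037,0.0104,0,0,0,0,0.087],[0.037,0.0104,0,0,0,0,0.087],[0.037,0.0104,0,0,0,0,0.087]]'
python3 -m jog '[[0.020,0.006,0.02,0,0,0,0.087],[0,0,0.02,0,0,0,0.087],[0,0,0,0,0,0,0.087],[0,0,0,0,0,0,0.087]]'
python3 d.py .5083 .114 .061 102.9
```

```text
time_s: 3.2
tool_pos: [0.5095, 0.0917, 0.2227]
tool_rot: [180.0, 0.1, 102.5]
force: [1.2, -0.2, -0.6]
grip_width: 0.0871
grasp_force: 0.0
time_s: 3.53
tool_pos: [0.5106, 0.1103, 0.1818]
tool_rot: [-179.9, 0.0, 102.6]
force: [0.7, -0.9, 1.1]
grip_width: 0.0868
grasp_force: 0.0
now [0.5106 0.1103 0.1818] [-179.85    0.    102.57] shift mm [  4.1  -1.1 120.8] turn [-0.0026  0.     -0.0058] shift after turn [  4.1  -1.4 120.8] F [ 0.7 -0.9  1.1] w 0.0868 t 3.5
```

```bash
python3 -m jog '[[0.004,-0.001,0.01,0,0,-0.006,0.087],[0,0,0.02,0,0,0,0.087],[0,0,0.02,0,0,0,0.087],[0,0,0.02,0,0,0,0.087],[0,0,0.02,0,0,0,0.087],[0,0,0.02,0,0,0,0.087],[0,0,0.01,0,0,0,0.087],[0,0,0,0,0,0,0.087]]'
python3 d.py .5083 .114 .061 102.9
python3 - <<'E'
from h import *
s=env.read_camera("side");t=env.read_camera("top")
cv2.imwrite("pics/g1.png",np.hstack([cv2.resize(s[150:350,200:330],(390,600)),cv2.resize(t[150:300,150:252],(408,600))]))
E
```

```text
time_s: 4.2
tool_pos: [0.5083, 0.1133, 0.0608]
tool_rot: [-179.8, -0.0, 102.8]
force: [-0.6, 0.3, -0.5]
grip_width: 0.0872
grasp_force: 0.0
now [0.5083 0.1133 0.0608] [-1.7980e+02 -2.0000e-02  1.0283e+02] shift mm [ 0.6  0.2 -0.2] turn [-0.0034 -0.0003 -0.0013] shift after turn [ 0.6  0.2 -0.2] F [-0.6  0.3 -0.5] w 0.0872 t 4.2
```

View pics/g1.png

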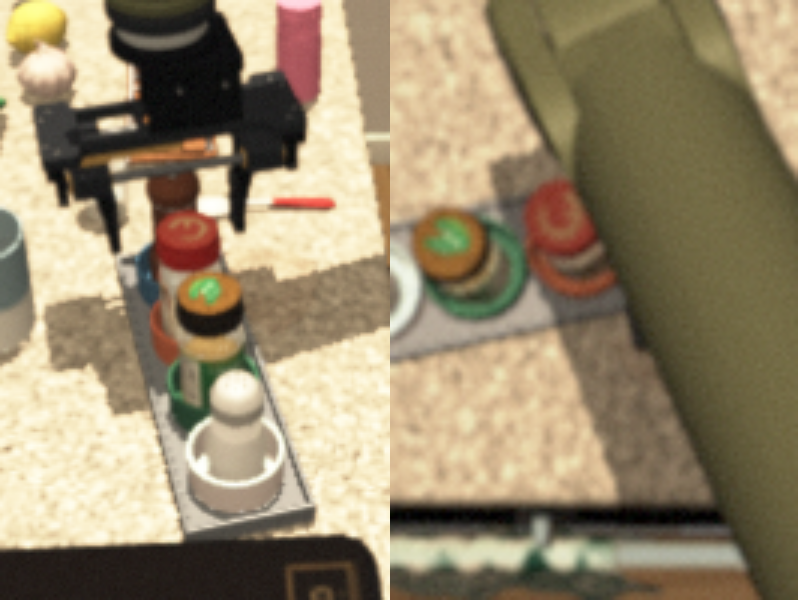

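The side crop shows the fingers astride the mill's waist, with nothing else touched. I'll close on it now.

```bash
python3 -m jog '[[0,0,0,0,0,0,0.07],[0,0,0,0,0,0,0.06],[0,0,0,0,0,0,0.05],[0,0,0,0,0,0,0.045],[0,0,0,0,0,0,0.04],[0,0,0,0,0,0,0.036],[0,0,0,0,0,0,0.032],[0,0,0,0,0,0,0.028],[0,0,0,0,0,0,0.02],[0,0,0,0,0,0,0.02],[0,0,0,0,0,0,0.02],[0,0,0,0,0,0,0.02]]' 20
python3 -m jog '[[0,0,-0.003,0,0,0,0.02],[0,0,-0.008,0,0,0,0.02],[0,0,-0.015,0,0,0,0.02],[0,0,-0.02,0,0,0,0.02],[0,0,-0.02,0,0,0,0.02],[0,0,-0.02,0,0,0,0.02],[0,0,-0.02,0,0,0,0.02],[0,0,-0.015,0,0,0,0.02],[0,0,-0.008,0,0,0,0.02],[0,0,0,0,0,0,0.02]]'
python3 d.py .5322 -.3027 .19 92.6
```

```text
time_s: 5.3
tool_pos: [0.5095, 0.1145, 0.0625]
tool_rot: [-180.0, 0.0, 102.9]
force: [0.0, -0.4, 1.2]
grip_width: 0.0402
grasp_force: 20.0
time_s: 6.13
tool_pos: [0.5107, 0.115, 0.1937]
tool_rot: [179.8, 0.1, 102.9]
force: [0.8, -0.0, -1.3]
grip_width: 0.0405
grasp_force: 20.0
now [0.5107 0.115  0.1937] [1.7979e+02 6.0000e-02 1.0291e+02] shift mm [-411.9  -72.4    3.8] turn [0.0037 0.0007 0.18  ] shift after turn [-418.2    2.6    3.7] F [ 0.8 -0.  -1.3] w 0.0405 t 6.1
```

```bash
python3 -m jog '[[-0.01,0,0,0,0,0.03,0.02],[-0.02,0,0,0,0,0.05,0.02],[-0.03,0,0,0,0,0.05,0.02],[-0.035,0,0,0,0,0.05,0.02],[-0.035,0,0,0,0,0,0.02],[-0.035,0,0,0,0,0,0.02],[-0.035,0,0,0,0,0,0.02],[-0.035,0,0,0,0,0,0.02],[-0.035,0,0,0,0,0,0.02],[-0.035,0,0,0,0,0,0.02],[-0.035,0,0,0,0,0,0.02],[-0.03,0,0,0,0,0,0.02]]'
python3 d.py .5322 -.3027 .19 92.6
python3 - <<'E'
from h import *
s=env.read_camera("side")
cv2.imwrite("pics/g2.png",cv2.resize(s[20:220,180:340],None,fx=3,fy=3))
E
```

```text
time_s: 7.13
tool_pos: [0.5332, -0.2595, 0.1895]
tool_rot: [-179.8, 0.0, 92.2]
force: [0.8, 0.2, -1.0]
grip_width: 0.0403
grasp_force: 20.0
now [ 0.5332 -0.2595  0.1895] [-1.798e+02  2.000e-02  9.222e+01] shift mm [-43.2  -2.7  -0.4] turn [-0.0034  0.0004 -0.0066] shift after turn [-43.1  -3.   -0.5] F [ 0.8  0.2 -1. ] w 0.0403 t 7.1
```

View pics/g2.png

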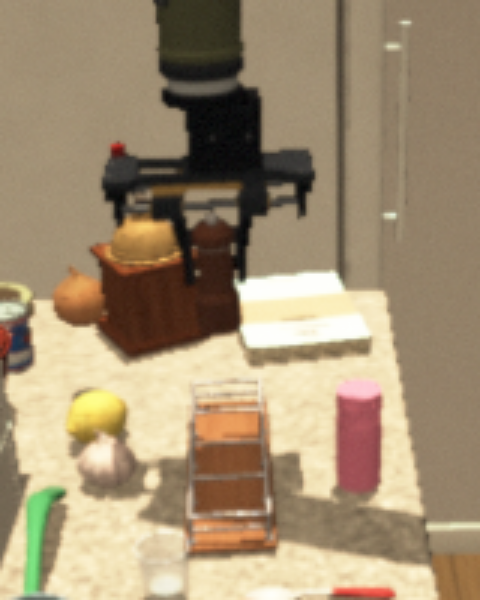

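The mill hangs upright and centred between the fingers at about (212,270), above the rack.

```bash
python3 -m jog '[[-0.02,-0.001,0,0,0,-0.005,0.02],[-0.015,-0.002,0,0,0,0,0.02],[-0.008,0,0,0,0,0,0.02],[0,0,0.01,0,0,0,0.02],[0,0,0.02,0,0,0,0.02],[0,0,0.02,0,0,0,0.02],[0,0,0.015,0,0,0,0.02],[0,0,0.01,0,0,0,0.02],[0,0,0,0,0,0,0.02],[0,0,0,0,0,0,0.02]]'
python3 d.py .5322 -.3027 .061 92.6
```

```text
time_s: 8.02
tool_pos: [0.5347, -0.2963, 0.116]
tool_rot: [-179.9, -0.0, 92.9]
force: [0.4, 0.1, -1.3]
grip_width: 0.0404
grasp_force: 20.0
now [ 0.5347 -0.2963  0.116 ] [-1.7995e+02 -5.0000e-02  9.2920e+01] shift mm [-6.3 -2.7 55. ] turn [-0.0009 -0.0009  0.0056] shift after turn [-6.3 -2.8 55. ] F [ 0.4  0.1 -1.3] w 0.0404 t 8.0
```

```bash
python3 -m jog '[[-0.005,-0.0025,0,0,0,0,0.02],[0,0,0.01,0,0,0,0.02],[0,0,0.015,0,0,0,0.02],[0,0,0.01,0,0,0,0.02],[0,0,0.005,0,0,0,0.02],[0,0,0,0,0,0,0.02],[0,0,0,0,0,0,0.02]]'
python3 d.py .5322 -.3027 .061 92.6
python3 - <<'E'
from h import *
s=env.read_camera("side");t=env.read_camera("top")
cv2.imwrite("pics/g3.png",np.hstack([cv2.resize(s[100:220,200:320],(400,400)),cv2.resize(t[160:260,330:430],(400,400))]))
E
python3 d.py .5322 -.3027 .061 92.6
```

```text
time_s: 8.6
tool_pos: [0.5326, -0.3023, 0.0765]
tool_rot: [-180.0, -0.0, 92.9]
force: [0.1, 0.4, -1.4]
grip_width: 0.04
grasp_force: 20.0
now [ 0.5326 -0.3023  0.0765] [-1.800e+02 -1.000e-02  9.288e+01] shift mm [-0.4 -0.5 15.5] turn [-0.0001 -0.0001  0.0049] shift after turn [-0.4 -0.5 15.5] F [ 0.1  0.4 -1.4] w 0.04 t 8.6
now [ 0.5332 -0.3025  0.0773] [1.7994e+02 4.0000e-02 9.2890e+01] shift mm [-0.2 -1.  16.3] turn [0.0011 0.0008 0.005 ] shift after turn [-0.2 -1.  16.3] F [-0.6 -0.1 -1.7] w 0.04 t 8.7
```

View pics/g3.png

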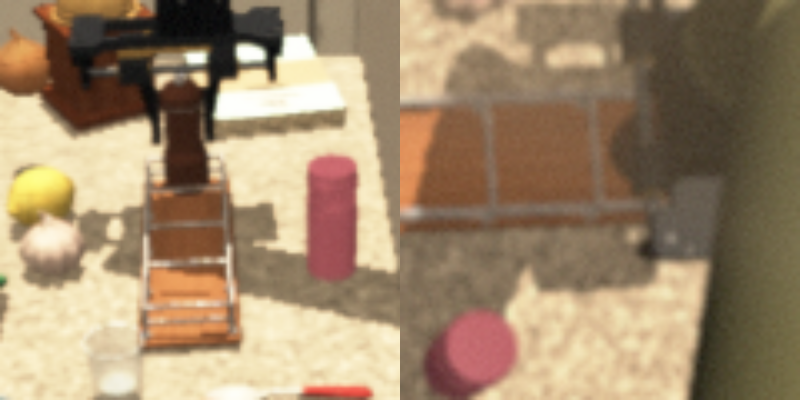

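The mill is now in the far-right bay and centred between the wires, at about (183,160).

```bash
python3 -m jog '[[0,-0.0005,0.006,0,0,0,0.02],[0,0,0.004,0,0,0,0.02],[0,0,0.002,0,0,0,0.02],[0,0,0.001,0,0,0,0.02],[0,0,0,0,0,0,0.02]]'
python3 -m jog '[[0,0,0.001,0,0,0,0.02],[0,0,0.001,0,0,0,0.02],[0,0,0,0,0,0,0.02]]'
```

```text
time_s: 9.12
tool_pos: [0.5319, -0.3021, 0.0631]
tool_rot: [-180.0, -0.0, 92.9]
force: [-0.2, -0.5, -0.9]
grip_width: 0.0404
grasp_force: 20.0
time_s: 9.37
tool_pos: [0.5324, -0.3027, 0.0625]
tool_rot: [180.0, 0.1, 92.9]
force: [-1.8, 0.3, 3.0]
grip_width: 0.04
grasp_force: 20.0
```

Force of +3 N, so it is standing. I'll release slowly and rise.

```bash
python3 -m jog '[[0,0,0.0005,0,0,0,0.038],[0,0,0,0,0,0,0.042],[0,0,0,0,0,0,0.046],[0,0,0,0,0,0,0.055],[0,0,0,0,0,0,0.07],[0,0,0,0,0,0,0.087],[0,0,0,0,0,0,0.087],[0,0,0,0,0,0,0.087],[0,0,0,0,0,0,0.087]]'
python3 -m jog '[[0,0,-0.01,0,0,0,0.087],[0,0,-0.02,0,0,0,0.087],[0,0,-0.025,0,0,0,0.087],[0,0,-0.025,0,0,0,0.087],[0,0,-0.025,0,0,0,0.087],[0,0,-0.015,0,0,0,0.087],[0,0,0,0,0,0,0.087]]'
python3 d.py .494 .178 .175 102.9
```

```text
time_s: 10.12
tool_pos: [0.5321, -0.3022, 0.0609]
tool_rot: [-180.0, -0.0, 92.9]
force: [0.8, 0.4, 0.4]
grip_width: 0.0779
grasp_force: 0.0
time_s: 10.7
tool_pos: [0.5345, -0.3032, 0.1863]
tool_rot: [179.6, 0.3, 92.9]
force: [0.7, 1.0, 0.4]
grip_width: 0.0869
grasp_force: 0.0
now [ 0.5345 -0.3032  0.1863] [179.62   0.27  92.88] shift mm [482.7 -16.3   8.9] turn [ 0.0061  0.0053 -0.1748] shift after turn [478.1  67.9  11.3] F [0.7 1.  0.4] w 0.0869 t 10.7
```

```bash
python3 -m jog '[[0,0,0,0,0,-0.0875,0.087],[0,0,0,0,0,-0.0875,0.087],[0.02,0.0028,0,0,0,0,0.087],[0.038,0.0054,0,0,0,0,0.087],[0.038,0.0054,0,0,0,0,0.087],[0.038,0.0054,0,0,0,0,0.087],[0.038,0.0054,0,0,0,0,0.087],[0.038,0.0054,0,0,0,0,0.087],[0.038,0.0054,0,0,0,0,0.087],[0.038,0.0054,0,0,0,0,0.087],[0.038,0.0054,0,0,0,0,0.087],[0.038,0.0054,0,0,0,0,0.087]]'
python3 -m jog '[[0.038,0.0054,0,0,0,0,0.087],[0.038,0.0054,0,0,0,0,0.087],[0.03,0.0043,0.005,0,0,0,0.087],[0.01,0.0014,0.005,0,0,0,0.087],[0,0,0,0,0,0,0.087],[0,0,0,0,0,0,0.087]]'
python3 d.py .494 .178 .061 102.9
python3 - <<'E'
from h import *
t=env.read_camera("top")
cv2.imwrite("pics/g4.png",cv2.resize(t[150:270,230:430],None,fx=4,fy=4))
E
```

```text
time_s: 11.7
tool_pos: [0.5004, 0.0637, 0.1808]
tool_rot: [-180.0, 0.0, 102.9]
force: [1.5, -0.7, 0.2]
grip_width: 0.0874
grasp_force: 0.0
time_s: 12.2
tool_pos: [0.4909, 0.1786, 0.1704]
tool_rot: [-179.9, 0.0, 103.0]
force: [0.0, -0.8, -0.1]
grip_width: 0.0872
grasp_force: 0.0
now [0.4909 0.1786 0.1704] [-1.7992e+02  3.0000e-02  1.0300e+02] shift mm [ -1.2   3.  109.4] turn [-0.0015  0.0005  0.0017] shift after turn [ -1.3   2.9 109.4] F [ 0.  -0.8 -0.1] w 0.0872 t 12.2
```

View pics/g4.png

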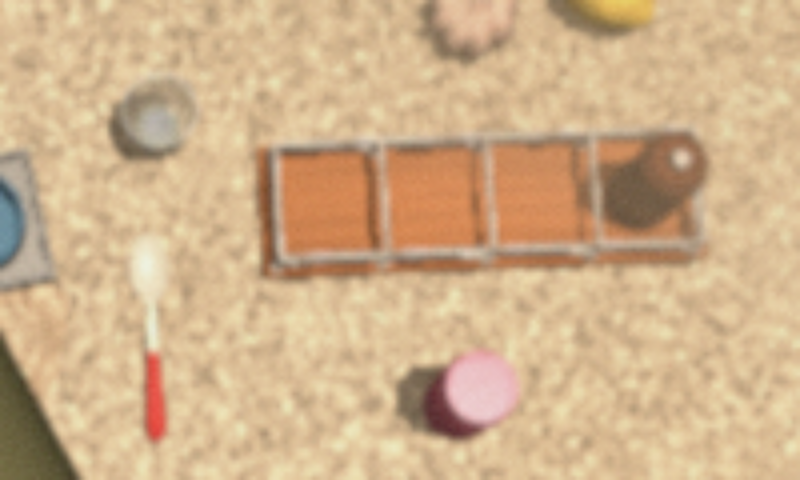

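The mill stands upright in the right-hand bay at (670,170), and the spoon is undisturbed. Next is the red jar.

```bash
python3 -m jog '[[-0.001,0.002,0.01,0,0,0,0.087],[0,0,0.02,0,0,0,0.087],[0,0,0.02,0,0,0,0.087],[0,0,0.02,0,0,0,0.087],[0,0,0.02,0,0,0,0.087],[0,0,0.013,0,0,0,0.087],[0,0,0.006,0,0,0,0.087],[0,0,0,0,0,0,0.087]]'
python3 d.py .494 .178 .061 102.9
```

```text
time_s: 12.92
tool_pos: [0.493, 0.177, 0.0605]
tool_rot: [-179.8, 0.0, 102.8]
force: [0.1, 0.1, 0.7]
grip_width: 0.087
grasp_force: 0.0
now [0.493  0.177  0.0605] [-179.84    0.    102.83] shift mm [ 0.8  1.2 -0.5] turn [-0.0028  0.     -0.0013] shift after turn [ 0.8  1.2 -0.5] F [0.1 0.1 0.7] w 0.087 t 12.9
```

```bash
python3 -m jog '[[0,0,0,0,0,0,0.07],[0,0,0,0,0,0,0.06],[0,0,0,0,0,0,0.055],[0,0,0,0,0,0,0.05],[0,0,0,0,0,0,0.046],[0,0,0,0,0,0,0.042],[0,0,0,0,0,0,0.038],[0,0,0,0,0,0,0.034],[0,0,0,0,0,0,0.03],[0,0,0,0,0,0,0.03],[0,0,0,0,0,0,0.03]]' 20
python3 -m jog '[[0,0,-0.003,0,0,0,0.03],[0,0,-0.008,0,0,0,0.03],[0,0,-0.015,0,0,0,0.03],[0,0,-0.02,0,0,0,0.03],[0,0,-0.02,0,0,0,0.03],[0,0,-0.02,0,0,0,0.03],[0,0,-0.02,0,0,0,0.03],[0,0,-0.015,0,0,0,0.03],[0,0,-0.008,0,0,0,0.03],[0,0,0,0,0,0,0.03]]'
python3 d.py .5292 -.2368 .19 92.6
```

```text
time_s: 13.83
tool_pos: [0.4939, 0.1784, 0.0622]
tool_rot: [180.0, 0.0, 102.9]
force: [0.2, -0.2, 2.3]
grip_width: 0.0441
grasp_force: 20.0
time_s: 14.67
tool_pos: [0.4946, 0.1788, 0.193]
tool_rot: [179.8, 0.0, 102.9]
force: [0.8, 1.1, -1.6]
grip_width: 0.0441
grasp_force: 20.0
now [0.4946 0.1788 0.193 ] [1.7981e+02 3.0000e-02 1.0292e+02] shift mm [-412.8  -59.2    3. ] turn [0.0033 0.0002 0.18  ] shift after turn [-416.7   15.7    3. ] F [ 0.8  1.1 -1.6] w 0.0441 t 14.7
```

```bash
python3 -m jog '[[0,0,0,0,0,0.06,0.03],[0,0,0,0,0,0.06,0.03],[0,0,0,0,0,0.06,0.03],[-0.01,0.0004,0,0,0,0,0.03],[-0.02,0.0008,0,0,0,0,0.03],[-0.03,0.0011,0,0,0,0,0.03],[-0.035,0.0013,0,0,0,0,0.03],[-0.035,0.0013,0,0,0,0,0.03],[-0.035,0.0013,0,0,0,0,0.03],[-0.035,0.0013,0,0,0,0,0.03],[-0.035,0.0013,0,0,0,0,0.03],[-0.035,0.0013,0,0,0,0,0.03]]'
python3 -m jog '[[-0.035,0.0013,0,0,0,0,0.03],[-0.035,0.0013,0,0,0,0,0.03],[-0.03,0.0011,0,0,0,0,0.03],[-0.025,0.001,0,0,0,0,0.03],[-0.015,0.0007,0,0,0,0,0.03],[-0.006,0,0,0,0,0,0.03],[0,0,0.01,0,0,0,0.03],[0,0,0.02,0,0,0,0.03],[0,0,0.02,0,0,0,0.03],[0,0,0.01,0,0,0,0.03],[0,0,0,0,0,0,0.03],[0,0,0,0,0,0,0.03]]'
python3 d.py .5292 -.2368 .061 92.6
```

```text
time_s: 15.67
tool_pos: [0.5149, -0.0936, 0.1902]
tool_rot: [-179.9, 0.0, 92.7]
force: [1.1, 0.4, -1.1]
grip_width: 0.0444
grasp_force: 20.0
time_s: 16.67
tool_pos: [0.5279, -0.235, 0.1307]
tool_rot: [-179.9, -0.1, 92.7]
force: [-0.1, 0.4, -1.1]
grip_width: 0.0443
grasp_force: 20.0
now [ 0.5279 -0.235   0.1307] [-1.7994e+02 -6.0000e-02  9.2730e+01] shift mm [-2.   1.3 69.7] turn [-0.001  -0.001   0.0023] shift after turn [-1.9  1.2 69.7] F [-0.1  0.4 -1.1] w 0.0443 t 16.7
```

```bash
python3 -m jog '[[-0.0015,0.001,0.01,0,0,0,0.03],[0,0,0.02,0,0,0,0.03],[0,0,0.015,0,0,0,0.03],[0,0,0.007,0,0,0,0.03],[0,0,0,0,0,0,0.03],[0,0,0,0,0,0,0.03]]'
python3 d.py .5292 -.2368 .061 92.6
python3 - <<'E'
from h import *
s=env.read_camera("side");t=env.read_camera("top")
cv2.imwrite("pics/g5.png",np.hstack([cv2.resize(s[100:220,200:320],(400,400)),cv2.resize(t[160:260,330:430],(400,400))]))
E
python3 d.py .5292 -.2368 .061 92.6
```

```text
time_s: 17.17
tool_pos: [0.5295, -0.238, 0.0795]
tool_rot: [180.0, 0.0, 92.6]
force: [0.2, -0.6, -0.8]
grip_width: 0.044
grasp_force: 20.0
now [ 0.5295 -0.238   0.0795] [1.7996e+02 1.0000e-02 9.2610e+01] shift mm [ 1.3 -0.3 18.5] turn [0.0006 0.0002 0.0002] shift after turn [ 1.3 -0.3 18.5] F [ 0.2 -0.6 -0.8] w 0.044 t 17.2
now [ 0.5301 -0.2383  0.0803] [1.7989e+02 6.0000e-02 9.2600e+01] shift mm [ 1.6 -0.9 19.3] turn [0.002  0.0011 0.    ] shift after turn [ 1.6 -0.8 19.3] F [ 0.8 -0.7 -1. ] w 0.0443 t 17.3
```

View pics/g5.png

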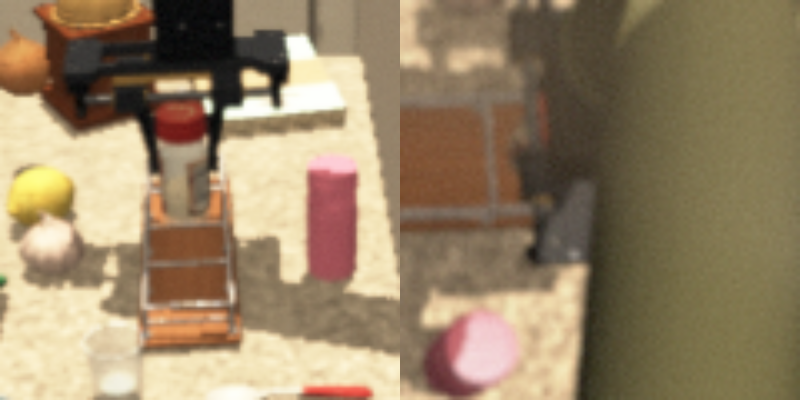

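The red jar is over the third bay at about (183,190), upright and inside the wires. I'll lower it.

```bash
python3 -m jog '[[0.001,0,0.006,0,0,0,0.03],[0,0,0.006,0,0,0,0.03],[0,0,0.003,0,0,0,0.03],[0,0,0.0015,0,0,0,0.03],[0,0,0,0,0,0,0.03]]'
python3 -m jog '[[0,0,0.001,0,0,0,0.03],[0,0,0.001,0,0,0,0.03],[0,0,0,0,0,0,0.03]]'
```

```text
time_s: 17.68
tool_pos: [0.5288, -0.237, 0.0623]
tool_rot: [-180.0, -0.0, 92.6]
force: [-0.4, 0.1, -0.5]
grip_width: 0.044
grasp_force: 20.0
time_s: 17.93
tool_pos: [0.5292, -0.2371, 0.0621]
tool_rot: [-180.0, 0.0, 92.6]
force: [-4.3, 1.2, 8.9]
grip_width: 0.0441
grasp_force: 20.0
```

```bash
python3 -m jog '[[0,0,-0.0005,0,0,0,0.042],[0,0,0,0,0,0,0.046],[0,0,0,0,0,0,0.05],[0,0,0,0,0,0,0.06],[0,0,0,0,0,0,0.075],[0,0,0,0,0,0,0.087],[0,0,0,0,0,0,0.087],[0,0,0,0,0,0,0.087],[0,0,0,0,0,0,0.087]]'
python3 -m jog '[[0,0,-0.01,0,0,0,0.087],[0,0,-0.02,0,0,0,0.087],[0,0,-0.025,0,0,0,0.087],[0,0,-0.025,0,0,0,0.087],[0,0,-0.025,0,0,0,0.087],[0,0,-0.015,0,0,0,0.087],[0,0,0,0,0,0,0.087]]'
python3 d.py .479 .2435 .175 102.9
```

```text
time_s: 18.68
tool_pos: [0.529, -0.237, 0.061]
tool_rot: [-180.0, 0.0, 92.6]
force: [-0.1, -0.1, -0.5]
grip_width: 0.0815
grasp_force: 0.0
time_s: 19.27
tool_pos: [0.5315, -0.2377, 0.1861]
tool_rot: [179.6, 0.2, 92.6]
force: [-0.1, -0.2, 1.1]
grip_width: 0.0872
grasp_force: 0.0
now [ 0.5315 -0.2377  0.1861] [179.62   0.24  92.61] shift mm [483.2 -30.6   8.8] turn [ 0.0062  0.0048 -0.1797] shift after turn [480.8  56.3  11.1] F [-0.1 -0.2  1.1] w 0.0872 t 19.3
```

```bash
python3 -m jog '[[0,0,0,0,0,-0.09,0.087],[0,0,0,0,0,-0.09,0.087],[0.02,0.0023,0,0,0,0,0.087],[0.038,0.0045,0,0,0,0,0.087],[0.038,0.0045,0,0,0,0,0.087],[0.038,0.0045,0,0,0,0,0.087],[0.038,0.0045,0,0,0,0,0.087],[0.038,0.0045,0,0,0,0,0.087],[0.038,0.0045,0,0,0,0,0.087],[0.038,0.0045,0,0,0,0,0.087],[0.038,0.0045,0,0,0,0,0.087],[0.038,0.0045,0,0,0,0,0.087]]'
python3 -m jog '[[0.038,0.0045,0,0,0,0,0.087],[0.038,0.0045,0,0,0,0,0.087],[0.03,0.0036,0.005,0,0,0,0.087],[0.012,0.0014,0.005,0,0,0,0.087],[0,0,0,0,0,0,0.087],[0,0,0,0,0,0,0.087]]'
python3 d.py .479 .2435 .061 102.9
python3 - <<'E'
from h import *
t=env.read_camera("top")
cv2.imwrite("pics/g6.png",cv2.resize(t[150:270,230:430],None,fx=4,fy=4))
E
```

```text
time_s: 20.27
tool_pos: [0.4889, 0.1269, 0.1808]
tool_rot: [-180.0, 0.0, 102.9]
force: [0.4, -0.4, -1.0]
grip_width: 0.0869
grasp_force: 0.0
time_s: 20.77
tool_pos: [0.4763, 0.2437, 0.1703]
tool_rot: [-179.9, 0.0, 103.0]
force: [0.1, -0.1, 0.0]
grip_width: 0.0867
grasp_force: 0.0
now [0.4763 0.2437 0.1703] [-1.7991e+02  2.0000e-02  1.0303e+02] shift mm [ -0.8   2.7 109.3] turn [-0.0016  0.0003  0.0023] shift after turn [ -0.8   2.5 109.3] F [ 0.1 -0.1  0. ] w 0.0867 t 20.8
```

View pics/g6.png

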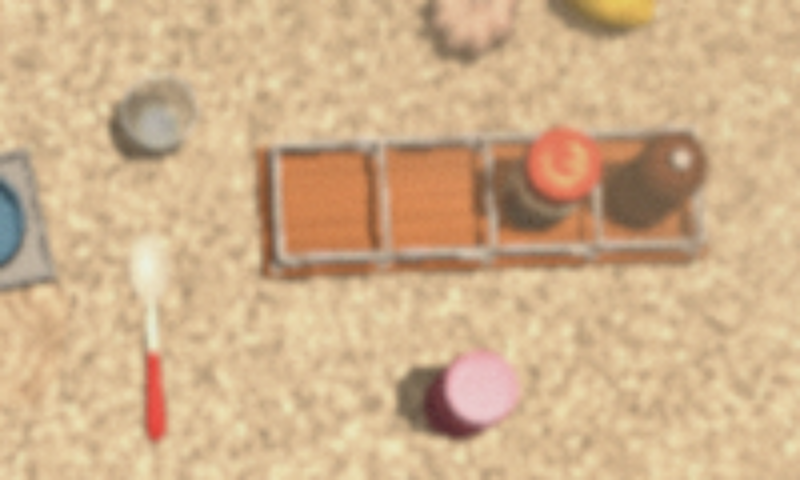

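The red jar stands upright in bay three at (560,170), next to the mill. Next is the dark-capped jar.

```bash
python3 -m jog '[[-0.0005,0.002,0.01,0,0,0,0.087],[0,0,0.02,0,0,0,0.087],[0,0,0.02,0,0,0,0.087],[0,0,0.02,0,0,0,0.087],[0,0,0.02,0,0,0,0.087],[0,0,0.013,0,0,0,0.087],[0,0,0.006,0,0,0,0.087],[0,0,0,0,0,0,0.087]]'
python3 d.py .479 .2435 .061 102.9
```

```text
time_s: 21.48
tool_pos: [0.4787, 0.2421, 0.0606]
tool_rot: [-179.8, 0.0, 102.8]
force: [0.5, 0.7, -0.7]
grip_width: 0.0866
grasp_force: 0.0
now [0.4787 0.2421 0.0606] [-1.7985e+02  3.0000e-02  1.0283e+02] shift mm [ 1.3  0.6 -0.4] turn [-0.0026  0.0006 -0.0013] shift after turn [ 1.3  0.6 -0.4] F [ 0.5  0.7 -0.7] w 0.0866 t 21.5
```

```bash
python3 -m jog '[[0,0,0,0,0,0,0.07],[0,0,0,0,0,0,0.06],[0,0,0,0,0,0,0.055],[0,0,0,0,0,0,0.05],[0,0,0,0,0,0,0.046],[0,0,0,0,0,0,0.042],[0,0,0,0,0,0,0.038],[0,0,0,0,0,0,0.034],[0,0,0,0,0,0,0.03],[0,0,0,0,0,0,0.03],[0,0,0,0,0,0,0.03]]' 20
python3 -m jog '[[0,0,-0.003,0,0,0,0.03],[0,0,-0.008,0,0,0,0.03],[0,0,-0.015,0,0,0,0.03],[0,0,-0.02,0,0,0,0.03],[0,0,-0.02,0,0,0,0.03],[0,0,-0.02,0,0,0,0.03],[0,0,-0.02,0,0,0,0.03],[0,0,-0.015,0,0,0,0.03],[0,0,-0.008,0,0,0,0.03],[0,0,0,0,0,0,0.03]]'
python3 d.py .5262 -.1708 .19 92.6
```

```text
time_s: 22.4
tool_pos: [0.4793, 0.2435, 0.0621]
tool_rot: [180.0, 0.0, 102.9]
force: [-0.3, 0.4, 1.1]
grip_width: 0.0436
grasp_force: 20.0
time_s: 23.23
tool_pos: [0.4801, 0.2442, 0.1931]
tool_rot: [179.8, 0.0, 102.9]
force: [0.4, 0.6, 0.0]
grip_width: 0.0433
grasp_force: 20.0
now [0.4801 0.2442 0.1931] [179.8    0.   102.91] shift mm [-414.8  -47.8    2.9] turn [ 0.0035 -0.0003  0.18  ] shift after turn [-416.6   27.2    3.1] F [0.4 0.6 0. ] w 0.0433 t 23.2
```

```bash
python3 -m jog '[[0,0,0,0,0,0.06,0.03],[0,0,0,0,0,0.06,0.03],[0,0,0,0,0,0.06,0.03],[-0.01,0.0007,0,0,0,0,0.03],[-0.02,0.0014,0,0,0,0,0.03],[-0.03,0.002,0,0,0,0,0.03],[-0.035,0.0023,0,0,0,0,0.03],[-0.035,0.0023,0,0,0,0,0.03],[-0.035,0.0023,0,0,0,0,0.03],[-0.035,0.0023,0,0,0,0,0.03],[-0.035,0.0023,0,0,0,0,0.03],[-0.035,0.0023,0,0,0,0,0.03]]'
python3 -m jog '[[-0.035,0.0023,0,0,0,0,0.03],[-0.035,0.0023,0,0,0,0,0.03],[-0.03,0.002,0,0,0,0,0.03],[-0.025,0.0016,0,0,0,0,0.03],[-0.015,0.001,0,0,0,0,0.03],[-0.007,0,0,0,0,0,0.03],[0,0,0.01,0,0,0,0.03],[0,0,0.02,0,0,0,0.03],[0,0,0.02,0,0,0,0.03],[0,0,0.01,0,0,0,0.03],[0,0,0,0,0,0,0.03],[0,0,0,0,0,0,0.03]]'
python3 d.py .5262 -.1708 .061 92.6
```

```text
time_s: 24.23
tool_pos: [0.5084, -0.0281, 0.1903]
tool_rot: [-179.9, 0.0, 92.7]
force: [0.2, -0.2, -1.0]
grip_width: 0.0435
grasp_force: 20.0
time_s: 25.23
tool_pos: [0.5249, -0.1703, 0.1307]
tool_rot: [-179.9, -0.1, 92.7]
force: [0.4, 0.0, -1.3]
grip_width: 0.0436
grasp_force: 20.0
now [ 0.5249 -0.1703  0.1307] [-1.7994e+02 -5.0000e-02  9.2730e+01] shift mm [-0.6  1.3 69.7] turn [-0.001  -0.0009  0.0023] shift after turn [-0.6  1.2 69.7] F [ 0.4  0.  -1.3] w 0.0436 t 25.2
```

```bash
python3 -m jog '[[0,0.001,0.01,0,0,0,0.03],[0,0,0.02,0,0,0,0.03],[0,0,0.015,0,0,0,0.03],[0,0,0.007,0,0,0,0.03],[0,0,0,0,0,0,0.03],[0,0,0,0,0,0,0.03]]'
python3 d.py .5262 -.1708 .061 92.6
python3 - <<'E'
from h import *
s=env.read_camera("side");t=env.read_camera("top")
cv2.imwrite("pics/g7.png",np.hstack([cv2.resize(s[100:220,200:320],(400,400)),cv2.resize(t[160:260,280:380],(400,400))]))
E
python3 d.py .5262 -.1708 .061 92.6
```

```text
time_s: 25.73
tool_pos: [0.5267, -0.1717, 0.0795]
tool_rot: [180.0, 0.0, 92.6]
force: [-0.3, -0.6, -1.4]
grip_width: 0.0434
grasp_force: 20.0
now [ 0.5267 -0.1717  0.0795] [1.7996e+02 1.0000e-02 9.2610e+01] shift mm [ 0.9 -0.4 18.5] turn [0.0007 0.0001 0.0002] shift after turn [ 0.9 -0.4 18.5] F [-0.3 -0.6 -1.4] w 0.0434 t 25.7
now [ 0.5272 -0.172   0.0803] [1.7988e+02 5.0000e-02 9.2600e+01] shift mm [ 1.3 -1.  19.2] turn [0.002  0.0009 0.    ] shift after turn [ 1.2 -0.9 19.3] F [-0.6 -0.4 -1.6] w 0.0434 t 25.8
```

View pics/g7.png

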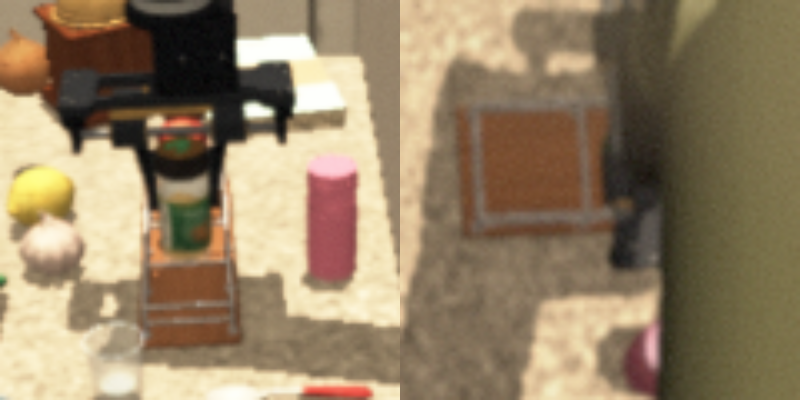

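The dark jar is upright over the second bay at about (185,215). I'll lower it.

```bash
python3 -m jog '[[0.001,0,0.006,0,0,0,0.03],[0,0,0.006,0,0,0,0.03],[0,0,0.003,0,0,0,0.03],[0,0,0.0015,0,0,0,0.03],[0,0,0,0,0,0,0.03]]'
python3 -m jog '[[0,0,0.001,0,0,0,0.03],[0,0,0.0005,0,0,0,0.03],[0,0,0,0,0,0,0.03]]'
```

```text
time_s: 26.25
tool_pos: [0.5259, -0.1708, 0.0623]
tool_rot: [-180.0, -0.0, 92.6]
force: [-0.7, 0.6, -0.4]
grip_width: 0.0438
grasp_force: 20.0
time_s: 26.5
tool_pos: [0.5263, -0.1708, 0.0621]
tool_rot: [-180.0, 0.0, 92.6]
force: [-1.4, 0.3, 5.4]
grip_width: 0.0432
grasp_force: 20.0
```

```bash
python3 -m jog '[[0,0,0,0,0,0,0.042],[0,0,0,0,0,0,0.046],[0,0,0,0,0,0,0.05],[0,0,0,0,0,0,0.06],[0,0,0,0,0,0,0.075],[0,0,0,0,0,0,0.087],[0,0,0,0,0,0,0.087],[0,0,0,0,0,0,0.087],[0,0,0,0,0,0,0.087]]'
python3 -m jog '[[0,0,-0.01,0,0,0,0.087],[0,0,-0.02,0,0,0,0.087],[0,0,-0.025,0,0,0,0.087],[0,0,-0.025,0,0,0,0.087],[0,0,-0.025,0,0,0,0.087],[0,0,-0.015,0,0,0,0.087],[0,0,0,0,0,0,0.087]]'
python3 d.py .463 .310 .175 102.9
```

```text
time_s: 27.25
tool_pos: [0.5261, -0.1708, 0.061]
tool_rot: [-180.0, 0.0, 92.6]
force: [-0.2, 0.2, 0.6]
grip_width: 0.0816
grasp_force: 0.0
time_s: 27.83
tool_pos: [0.5286, -0.1713, 0.1859]
tool_rot: [179.6, 0.2, 92.6]
force: [1.1, -0.5, -0.1]
grip_width: 0.0872
grasp_force: 0.0
now [ 0.5286 -0.1713  0.1859] [179.61   0.2   92.61] shift mm [483.8 -43.7   8.8] turn [ 0.0065  0.0042 -0.1796] shift after turn [483.8  43.5  10.9] F [ 1.1 -0.5 -0.1] w 0.0872 t 27.8
```

```bash
python3 -m jog '[[0,0,0,0,0,-0.09,0.087],[0,0,0,0,0,-0.09,0.087],[0.02,0.0019,0,0,0,0,0.087],[0.038,0.0036,0,0,0,0,0.087],[0.038,0.0036,0,0,0,0,0.087],[0.038,0.0036,0,0,0,0,0.087],[0.038,0.0036,0,0,0,0,0.087],[0.038,0.0036,0,0,0,0,0.087],[0.038,0.0036,0,0,0,0,0.087],[0.038,0.0036,0,0,0,0,0.087],[0.038,0.0036,0,0,0,0,0.087],[0.038,0.0036,0,0,0,0,0.087]]'
python3 -m jog '[[0.038,0.0036,0,0,0,0,0.087],[0.038,0.0036,0,0,0,0,0.087],[0.03,0.0028,0.005,0,0,0,0.087],[0.014,0.0013,0.005,0,0,0,0.087],[0,0,0,0,0,0,0.087],[0,0,0,0,0,0,0.087]]'
python3 d.py .463 .310 .052 102.9
python3 - <<'E'
from h import *
t=env.read_camera("top"); s=env.read_camera("side")
cv2.imwrite("pics/g8.png",np.hstack([cv2.resize(t[150:270,265:425],(533,400)),cv2.resize(s[260:340,250:303],(265,400))]))
E
```

```text
time_s: 28.83
tool_pos: [0.4778, 0.1912, 0.1808]
tool_rot: [-180.0, 0.1, 102.9]
force: [1.0, -0.5, -0.0]
grip_width: 0.0873
grasp_force: 0.0
time_s: 29.33
tool_pos: [0.4619, 0.3095, 0.1703]
tool_rot: [-179.9, 0.0, 103.1]
force: [0.1, 0.2, -0.8]
grip_width: 0.0869
grasp_force: 0.0
now [0.4619 0.3095 0.1703] [-1.7989e+02  2.0000e-02  1.0305e+02] shift mm [  0.3   1.4 118.3] turn [-0.0019  0.0003  0.0026] shift after turn [  0.3   1.2 118.3] F [ 0.1  0.2 -0.8] w 0.0869 t 29.3
```

View pics/g8.png

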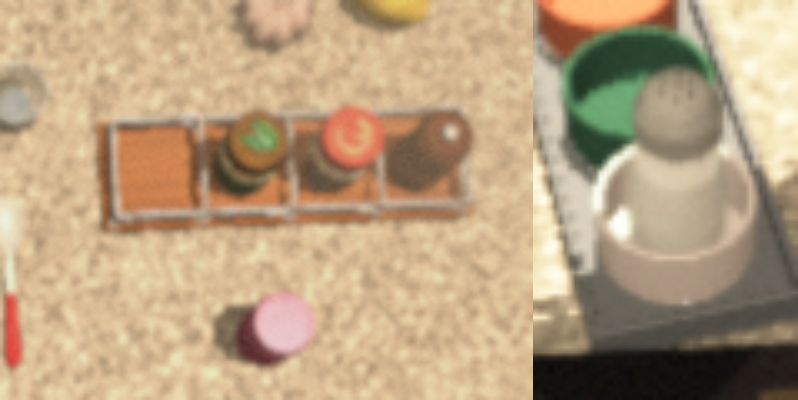

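Three are placed upright: dark at (255,150), red at (350,145) and mill at (440,145). The shaker stands centred in its cup. I'll take it now.

```bash
python3 -m jog '[[0.001,0.001,0.01,0,0,0,0.087],[0,0,0.02,0,0,0,0.087],[0,0,0.02,0,0,0,0.087],[0,0,0.02,0,0,0,0.087],[0,0,0.02,0,0,0,0.087],[0,0,0.018,0,0,0,0.087],[0,0,0.01,0,0,0,0.087],[0,0,0,0,0,0,0.087]]'
python3 d.py .463 .310 .052 102.9
```

```text
time_s: 30.1
tool_pos: [0.4627, 0.308, 0.0504]
tool_rot: [-179.8, 0.1, 102.8]
force: [-0.7, -0.2, 0.2]
grip_width: 0.0868
grasp_force: 0.0
now [0.4627 0.308  0.0504] [-1.7976e+02  1.0000e-01  1.0281e+02] shift mm [ 1.9  0.8 -1.6] turn [-0.0043  0.0017 -0.0016] shift after turn [ 1.9  0.8 -1.6] F [-0.7 -0.2  0.2] w 0.0868 t 30.1
```

```bash
python3 -m jog '[[0,0,0,0,0,0,0.07],[0,0,0,0,0,0,0.06],[0,0,0,0,0,0,0.055],[0,0,0,0,0,0,0.05],[0,0,0,0,0,0,0.046],[0,0,0,0,0,0,0.042],[0,0,0,0,0,0,0.038],[0,0,0,0,0,0,0.034],[0,0,0,0,0,0,0.03],[0,0,0,0,0,0,0.03],[0,0,0,0,0,0,0.03]]' 20
```

```text
time_s: 31.02
tool_pos: [0.4635, 0.3103, 0.053]
tool_rot: [-180.0, 0.0, 102.9]
force: [-1.3, -0.2, 1.3]
grip_width: 0.0375
grasp_force: 19.8
```

```bash
python3 - <<'E'
from h import *
cv2.imwrite("pics/tmp.png",env.read_camera("side")[225:345,220:330])
E
python3 -m jog '[[0,0,-0.003,0,0,0,0.03],[0,0,-0.006,0,0,0,0.03],[0,0,-0.008,0,0,0,0.03],[0,0,-0.008,0,0,0,0.03],[0,0,-0.005,0,0,0,0.03],[0,0,0,0,0,0,0.03],[0,0,0,0,0,0,0.03]]'
python3 - <<'E'
from h import *
a=cv2.imread("pics/tmp.png");b=env.read_camera("side")[225:345,220:330]
cv2.imwrite("pics/g9.png",cv2.resize(np.hstack([a,b]),None,fx=3.6,fy=3.6,interpolation=cv2.INTER_CUBIC))
E
```

```text
time_s: 31.65
tool_pos: [0.464, 0.3105, 0.0836]
tool_rot: [179.9, 0.0, 102.9]
force: [0.4, -1.3, -0.9]
grip_width: 0.0378
grasp_force: 19.7
```

View pics/g9.png

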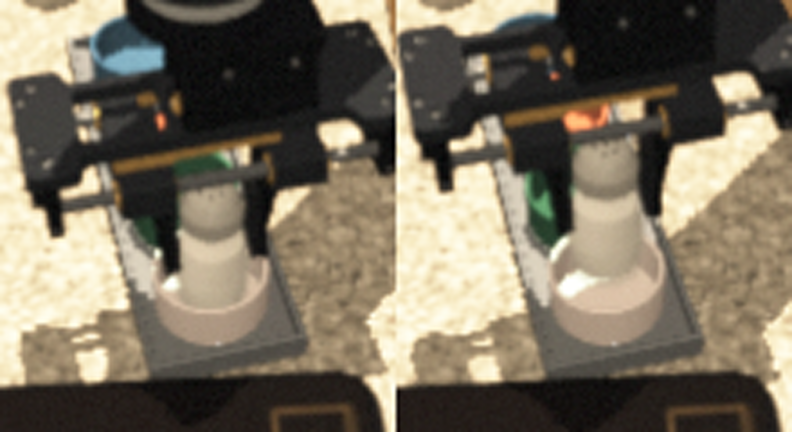

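The shaker has lifted straight and upright between the fingers, clear of the white cup. I'll continue.

```bash
python3 -m jog '[[0,0,-0.008,0,0,0,0.03],[0,0,-0.015,0,0,0,0.03],[0,0,-0.02,0,0,0,0.03],[0,0,-0.02,0,0,0,0.03],[0,0,-0.02,0,0,0,0.03],[0,0,-0.012,0,0,0,0.03],[0,0,-0.005,0,0,0,0.03],[0,0,0,0,0,0,0.03]]'
python3 d.py .5232 -.1049 .185 92.6
```

```text
time_s: 32.37
tool_pos: [0.4641, 0.3107, 0.184]
tool_rot: [179.9, -0.0, 102.9]
force: [0.4, -0.7, -1.8]
grip_width: 0.0377
grasp_force: 19.7
now [0.4641 0.3107 0.184 ] [ 1.799e+02 -1.000e-02  1.029e+02] shift mm [-418.3  -35.2   -1.1] turn [ 0.0017 -0.0003  0.1798] shift after turn [-417.8   40.2   -1. ] F [ 0.4 -0.7 -1.8] w 0.0377 t 32.4
```

```bash
python3 -m jog '[[0,0,0,0,0,0.06,0.03],[0,0,0,0,0,0.06,0.03],[0,0,0,0,0,0.06,0.03],[-0.01,0.001,0,0,0,0,0.03],[-0.02,0.002,0,0,0,0,0.03],[-0.03,0.003,0,0,0,0,0.03],[-0.035,0.0034,0,0,0,0,0.03],[-0.035,0.0034,0,0,0,0,0.03],[-0.035,0.0034,0,0,0,0,0.03],[-0.035,0.0034,0,0,0,0,0.03],[-0.035,0.0034,0,0,0,0,0.03],[-0.035,0.0034,0,0,0,0,0.03]]'
python3 -m jog '[[-0.035,0.0034,0,0,0,0,0.03],[-0.035,0.0034,0,0,0,0,0.03],[-0.03,0.003,0,0,0,0,0.03],[-0.025,0.0024,0,0,0,0,0.03],[-0.015,0.0014,0,0,0,0,0.03],[-0.008,0.0005,0,0,0,0,0.03],[0,0,0.01,0,0,0,0.03],[0,0,0.02,0,0,0,0.03],[0,0,0.02,0,0,0,0.03],[0,0,0.01,0,0,0,0.03],[0,0,0,0,0,0,0.03],[0,0,0,0,0,0,0.03]]'
python3 d.py .5232 -.1049 .053 92.6
```

```text
time_s: 33.37
tool_pos: [0.5013, 0.039, 0.1822]
tool_rot: [-179.9, 0.0, 92.7]
force: [-0.3, 0.0, -1.5]
grip_width: 0.0375
grasp_force: 19.7
time_s: 34.37
tool_pos: [0.5227, -0.1038, 0.1226]
tool_rot: [-179.9, -0.1, 92.7]
force: [0.4, 1.0, -0.6]
grip_width: 0.0374
grasp_force: 19.7
now [ 0.5227 -0.1038  0.1226] [-1.7994e+02 -5.0000e-02  9.2730e+01] shift mm [-1.2  0.5 69.6] turn [-0.0011 -0.0009  0.0023] shift after turn [-1.1  0.5 69.6] F [ 0.4  1.  -0.6] w 0.0374 t 34.4
```

```bash
python3 -m jog '[[0,0,0.01,0,0,0,0.03],[0,0,0.02,0,0,0,0.03],[0,0,0.015,0,0,0,0.03],[0,0,0.007,0,0,0,0.03],[0,0,0,0,0,0,0.03],[0,0,0,0,0,0,0.03]]'
python3 d.py .5232 -.1049 .053 92.6
python3 -m jog '[[0,0,0.006,0,0,0,0.03],[0,0,0.006,0,0,0,0.03],[0,0,0.003,0,0,0,0.03],[0,0,0.0015,0,0,0,0.03],[0,0,0,0,0,0,0.03]]'
python3 d.py .5232 -.1049 .053 92.6
```

```text
time_s: 34.87
tool_pos: [0.5234, -0.1052, 0.0715]
tool_rot: [180.0, 0.0, 92.6]
force: [-0.5, 0.1, -1.6]
grip_width: 0.0374
grasp_force: 19.7
now [ 0.5234 -0.1052  0.0715] [179.97   0.    92.61] shift mm [ 0.3 -0.2 18.5] turn [0.0006 0.     0.0002] shift after turn [ 0.3 -0.2 18.5] F [-0.5  0.1 -1.6] w 0.0374 t 34.9
time_s: 35.28
tool_pos: [0.5227, -0.1053, 0.0542]
tool_rot: [-180.0, -0.0, 92.6]
force: [0.2, -0.7, -0.7]
grip_width: 0.0375
grasp_force: 19.7
now [ 0.5227 -0.1053  0.0542] [-1.7996e+02 -1.0000e-02  9.2600e+01] shift mm [0.4 0.5 1.2] turn [-0.0006 -0.0002 -0.    ] shift after turn [0.4 0.5 1.2] F [ 0.2 -0.7 -0.7] w 0.0375 t 35.3
```

```bash
python3 -m jog '[[0,0,0.001,0,0,0,0.03],[0,0,0.0005,0,0,0,0.03],[0,0,0,0,0,0,0.03]]'
```

```text
time_s: 35.53
tool_pos: [0.5231, -0.1054, 0.0531]
tool_rot: [180.0, 0.0, 92.6]
force: [0.3, 0.1, -1.7]
grip_width: 0.0379
grasp_force: 19.7
```

```bash
python3 -m jog '[[0,0,0.0005,0,0,0,0.03],[0,0,0.0005,0,0,0,0.03],[0,0,0,0,0,0,0.03]]'
```

```text
time_s: 35.78
tool_pos: [0.5233, -0.1054, 0.053]
tool_rot: [180.0, 0.0, 92.6]
force: [-2.1, -0.4, 5.6]
grip_width: 0.0376
grasp_force: 20.1
```

Contact at 5.6 N. I'll release, rise and back away.

```bash
python3 -m jog '[[0,0,0,0,0,0,0.036],[0,0,0,0,0,0,0.04],[0,0,0,0,0,0,0.044],[0,0,0,0,0,0,0.05],[0,0,0,0,0,0,0.06],[0,0,0,0,0,0,0.075],[0,0,0,0,0,0,0.087],[0,0,0,0,0,0,0.087],[0,0,0,0,0,0,0.087],[0,0,0,0,0,0,0.087]]'
python3 -m jog '[[0,0,-0.01,0,0,0,0.087],[0,0,-0.02,0,0,0,0.087],[0,0,-0.025,0,0,0,0.087],[0,0,-0.025,0,0,0,0.087],[0,0,-0.025,0,0,0,0.087],[0,0,-0.02,0,0,0,0.087],[0.02,0,-0.02,0,0,0,0.087],[0.035,0,0,0,0,0,0.087],[0.035,0,0,0,0,0,0.087],[0.035,0,0,0,0,0,0.087],[0.035,0,0,0,0,0,0.087],[0.035,0,0,0,0,0,0.087]]'
python3 -m jog '[[0.035,0,0,0,0,0,0.087],[0.035,0,0,0,0,0,0.087],[0.03,0,0,0,0,0,0.087],[0.015,0,0,0,0,0,0.087],[0,0,0,0,0,0,0.087],[0,0,0,0,0,0,0.087],[0,0,0,0,0,0,0.087]]'
python3 - <<'E'
from h import *
t=env.read_camera("top"); s=env.read_camera("side")
cv2.imwrite("pics/g10.png",np.hstack([cv2.resize(t[150:270,240:420],(500,333)),cv2.resize(s[120:240,210:318],(300,333))]))
E
```

```text
time_s: 36.62
tool_pos: [0.523, -0.1054, 0.052]
tool_rot: [-180.0, 0.0, 92.6]
force: [-0.4, -0.2, 0.6]
grip_width: 0.0812
grasp_force: 0.0
time_s: 37.62
tool_pos: [0.514, 0.0911, 0.1981]
tool_rot: [179.9, 0.0, 92.6]
force: [1.5, 0.4, -0.6]
grip_width: 0.0867
grasp_force: 0.0
time_s: 38.2
tool_pos: [0.5093, 0.203, 0.1972]
tool_rot: [180.0, 0.1, 92.5]
force: [0.1, -0.4, 0.4]
grip_width: 0.0871
grasp_force: 0.0
```

View pics/g10.png

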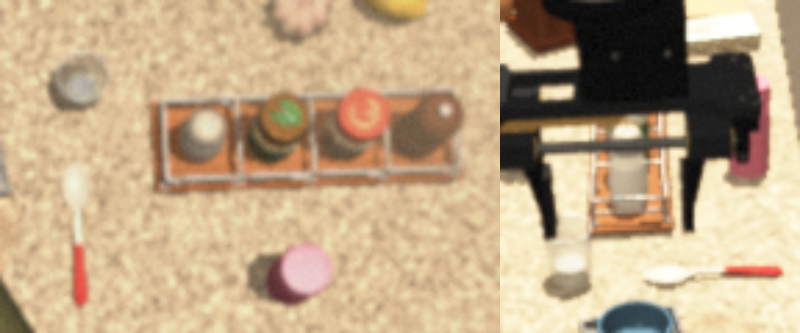

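From left to right, the salt (203,135), dark (283,120), red (360,118) and mill (430,120) all stand upright in the wire rack. The spoon at (78,240) and the pink decoy at (305,270) have not moved.

```bash
python3 -c "
from cell import env
print(env.sign_off())"
```

```text
the job is handed in; nothing more can be done
None
```

All four seasonings stand upright in the wire rack, left to right salt shaker, dark-capped jar, red-capped jar, pepper mill as before; the teaspoon is undisturbed, and the job was handed in at about 38 s.

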